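# Rock the pipe angle gauge onto its mark

### The job

Pick up the angle gauge by its black handle and set its V saddle astride the flanged pipe, on the bare stretch between the two weld beads. Keeping the saddle seated, rock the gauge round the pipe until its pointer reaches the long end tick, leaning to the robot's left first and then to its right, pausing at each; then bring it back until the swinging pointer settles on the small brass marker. Finish while still holding the gauge there, still and lightly pressed onto the pipe; never push hard, and leave everything else on the bench where it is.

Things in the scene. Friction and masses are not known exactly. Their poses are not given: they have to be found in the camera images.
- gauge: The angle gauge, loose, 0.28 to 0.4 kg, upright, 168 mm tall. Origin: centre of its underside; z up, x normal to its dial plate. Bottom to top: steel V saddle (44 mm along x, 76 mm along y, arms falling 30 deg, inner apex at z = 20 mm); white plate 6 x 104 x 100 mm (z 34 to 134), same scale on both faces, ticks each 5 deg, long end ticks 25 deg (0.436 rad) either side of the middle; black handle.
- gauge_grip (a point): Centre of the gauge's black plastic handle, 151 mm above the gauge's underside; the handle is 18 mm thick along the gauge's x (grasp it there), 46 mm along y, 34 mm tall (17 mm above and below this point). Axes as the gauge's.
- gauge_saddle (a point): Point fixed to the gauge, 14.6 mm below its underside on its middle line (165.6 mm below gauge_grip): when the saddle sits on the pipe it lies on the pipe's axis, and rocking turns the gauge about it. Axes as the gauge's.
- pointer (a joint): Freely swinging steel pendulum pointer on both dial faces, pivot 122 mm above the gauge's underside, tip hanging 66 mm below it. 0 at mid scale, rad, positive about the gauge's x (tip towards the gauge's +y). It hangs plumb: leaning the gauge by a about its x makes it settle at -a. Swings about 2 times a second, settles in 2 s. Stops at +-0.75.
- marker (a joint): Angle of the brass marker on the dial, same pivot, zero and sense as the pointer: between -0.30 and 0.30 rad, set beforehand and staying put. A tab 7.5 mm wide and 10 mm long, standing 12 mm out of both faces, 69 to 79 mm from the pivot, just past the pointer's tip.
- spool: Fixed work: black pipe, 60 mm diameter, 250 mm long, level along its x, 95 mm up on two timber chocks; steel flange of 165 mm diameter on the end nearest the robot (115 to 133 mm towards -x from the middle of the bare stretch). Chocks 40 mm long, 90 mm tall, centred 75 mm to -x and 98 mm to +x of that middle. Origin on the bench under pipe_seat.
- pipe_seat (a point): Point on the pipe's axis, 95 mm above the bench, in the middle of the bare stretch; x along the pipe away from the robot, y to the left. Weld beads 2.5 mm high and 6 mm wide run round the pipe 40 mm either side. With the gauge seated upright, its handle centre is 165.6 mm above this point and its x lies along the pipe.
- elbow: Bystander: black steel pipe elbow lying flat, about 88 x 88 x 48 mm, origin at the middle of its underside.
- tee: Bystander: black steel tee lying flat, 100 x 71 x 42 mm, origin under the middle of its run.
- coupling: Bystander: steel pipe coupling, a tube 56 mm across and 45 mm tall, origin at the centre of its underside.
- hammer: Bystander: hammer lying on the bench along its x, about 300 mm long, origin under its middle.
- slipring: Bystander: flat steel ring 90 mm across and 16 mm tall, origin at the centre of its underside.
- punch: Bystander: steel centre punch standing on end, 14 mm shank with a 20 mm wide head, about 90 to 110 mm tall, origin at the centre of its underside.
- pointer_tip (a point): The pointer's tip, 66 mm from the pivot; z points from tip to pivot.
- mark (a point): The middle of the brass marker, 74 mm from the pivot; z points from it to the pivot.
Things that resemble listed ones, but are neither listed nor needed, are in the scene too. Of the things like the gauge, leave any that is green; of the rest the smaller one is meant.

How it is judged:
On the way, in this order (a step that is already met when the one before it is completed fails the run):
1. the held gauge's saddle sits astride the pipe between the weld beads (x of gauge_saddle in the frame of pipe_seat between -0.018 and 0.018 m and y of gauge_saddle in the frame of pipe_seat between -0.006 and 0.006 m and z of gauge_saddle in the frame of pipe_seat between -0.006 and 0.006 m and angle between the x axis of gauge_saddle and the x axis of pipe_seat, either way round below 0.12 rad and contact force between the fingers and gauge above 2 N), for 0.2 s.
2. seated, leaning to the robot's left, the pointer reaches the end tick (all of step 1 and (value of joint pointer above 0.4 rad or value of joint pointer below -0.4 rad) and y of gauge_grip in the frame of pipe_seat above 0.03 m), for 0.15 s.
3. seated, leaning to the robot's right, the pointer reaches the other end tick (all of step 1 and (value of joint pointer above 0.4 rad or value of joint pointer below -0.4 rad) and y of gauge_grip in the frame of pipe_seat below -0.03 m), for 0.15 s.
At the end, for the whole second after the job is handed in: Gauge gripped (over 2 N), at rest (20 mm/s), its saddle within 6 mm of the exact seat across and up, 18 mm along, 0.12 rad of the pipe direction, pressing on the pipe with over 1 N; pointer settled (below 0.2 rad/s) within 0.05 rad of the brass marker (all of step 1 and contact force between gauge and spool above 1 N and angle between the z axis of pointer_tip and the z axis of mark, either way round below 0.05 rad and velocity of joint pointer between -0.2 and 0.2 rad/s and linear speed of gauge below 0.02 m/s); the arm keeps its last pose, push and grip.
It fails at once if the gauge is pushed hard against the pipe (over 60 N) (contact force between gauge and spool above 60 N).
It fails at once if a bystander (elbow, tee, coupling, hammer, flat ring or punch) is moved more than 30 mm (distance of any of elbow, tee, coupling, hammer, slipring, punch from where it was at the start of the episode above 0.03 m).
It also fails if it takes over 64 s, if anything falls off the work surface, if the arm or the gripper's body presses on something with over 40 N, if the wrist force passes 120 N, or if a joint passes its speed limit or range.

### The arm

A 6-joint arm with a two-finger parallel gripper is mounted at the origin on the work surface. World frame = base frame: x ahead of the robot, y to its left, z up, the work surface at z = 0. Lengths are in m, angles in rad, forces in N, time in s.
With the tool pointing down it reaches from about 0.35 to 0.975 m from the base axis. Payload 4.9 kg.
Tool frame: the origin (TCP) lies at the very end of the fingers, on their centre line; the grasp point (between the pads) lies 19 mm behind it (manip.hold_point_z is the distance from the TCP to the grasp point, in m); z points along the fingers, y is the direction in which the jaws open and shut (so a half turn about z gives the same grasp; the last joint's range is limited). The gripper opens to 85 mm and grips with 20 to 120 N. Pads are 22 mm wide; open, the fingers measure 114 mm over their backs; the gripper's body (76 mm by 85 mm) begins 54 mm behind the grasp point. The pads swing forward as they close: fully open they stand 13 mm farther back than shut.
Start: joints at [-1.405, 0.053, 1.613, -0, 1.476, -0.119], TCP at [0.176, -0.6, 0.231] pointing down, gripper open.
Joint ranges: [-3.01, 3.01], [-1.01, 2.22], [0.06, 2.58], [-1.02, 4.17], [0.09, 2.62], [-3.14, 3.14]. Speed limits (rad/s): [2.57, 2.57, 3.14, 3.14, 3.14, 3.14].

### API

Orientations are given as a unit quaternion [w, x, y, z].
In Python, from plant import manip gives the robot as it stands. The module is installed in compiled form; this text tells all that it offers.
- The arm moves only by the shell command python3 -m creep 'ROWS'. ROWS is JSON, a list of rows, each a list of 7 numbers: the turn, a rotation vector about the tool's x, y, z in degrees, then the shift along the tool's x, y, z in m, then the opening, from 0 (shut) to 1 (fully open). In form: [[ax, ay, az, tx, ty, tz, jaw], ...]. A call has 1 to 20 rows; each row shifts and turns the commanded pose from where the row before left it, along the tool's axes as they then stand; what a row does not reach is not made up. A row lasts 1/12 s, in which the tool goes at most 41.7 mm and 7.16 degrees, less where a joint would pass 70% of its speed; a pose out of reach is approached as far as the arm can. A call is refused whole if a number of a shift passes 0.0417 or a number of a turn 7.16, either way. A call with a gripper value outside its range is refused whole. The fingers move at their own pace and stop on an object; the grip force is fixed at half the most. Time passes only in rows, so rows that do not move let the fingers close. It gives the time, the measured TCP pose, the force and the opening at its end, in the units of the state.
- manip.state(): the state, without advancing time (a new reading comes with each control period).
- manip.grab_frame(name): name is "scene" or "top" or "wrist"; returns the picture (420x560x3 uint8, blue, green, red); there is no depth.
- manip.get_calibration(name): a dict with "fx", "fy", "cx", "cy" (pixels), "xyz" and "attitude" of the camera in the world. Camera axes: x right, y down, z forward; pixel columns grow to the right and rows downward; lengths in m; the calibration is good to about 2 mm. The wrist camera is an equidistant fisheye: a pixel r from the principal point sees the ray r / f radians off the axis. A picture is of the moment at which its call begins: read the wrist's pose just before it. get_calibration takes no time and is no camera call; for the wrist camera it gives the pose at the moment of the call.
- manip.job_done(): hands the job in, once; it reports no verdict.
Trained networks look in the newest picture that a camera, given by its name, has taken for a name from the list of things; names that differ only in an ending like _2 or _b are one class to them, and where a whole thing is asked for, a point or a joint stands for the part that bears it (a point fixed in the world has none). Each returns a list of dicts, best first, with "confidence" (0 to 1); they miss things now and then, are a little off and sometimes report something else, mostly with a low value. They report only what shows in the picture. A call takes as long as a camera call. They do not tell look-alikes from the thing itself.
- manip.cut_out(target, camera): "pixels" (420x560 bool, what is visible of it) and "rect" ([left, top, right, bottom] in pixels, round what is visible of it).
The state is a dict: "time": time; "joint_pos": joint angles; "joint_vel": joint speeds; "joint_efforts": joint torques, N m; "tool_pos": TCP position; "tool_rot": TCP orientation; "contact_force": force on the tool from outside, world axes, zero at the start; "ft_torque": the same for the moment, N m; "gripper_width": opening from 0.0 (shut) to 1.0 (fully open).
Only numpy, scipy, OpenCV 4.12 (cv2) and the standard library are available. Lean on these libraries where they do the work, as an engineer would, in place of code of your own. Each camera call takes 0.05 s, during which the arm holds its last target.

## Working session

There is one attempt and no reset: what is moved stays moved. The work goes in short steps, Python scripts to look and compute and a shell command to move; the robot and the scene stay as the last step left them, time stands still between calls to the robot, and variables do not carry over. Pictures are saved under pics/ and viewed, and the job is handed in when it is done.

```bash
mkdir -p pics; python3 - <<'E'
from plant import manip
import cv2
print(manip.state())
for n in("scene","top","wrist"):
    c=manip.get_calibration(n);print(n,c)
    cv2.imwrite(f"pics/{n}0.png",manip.grab_frame(n))
print(manip.hold_point_z)
E
```

```text
{'time': 0.0, 'joint_pos': array([-1.40504094e+00,  5.33607077e-02,  1.61431160e+00, -1.02053218e-05,
        1.47603474e+00, -1.19007686e-01]), 'joint_vel': array([ 0.00063313, -0.00074734, -0.00028639, -0.00202496,  0.00175547,
        0.0006097 ]), 'joint_efforts': array([-9.43952473e-04, -3.93683982e+01, -3.70180714e+01, -1.64454414e-04,
        6.89217442e-03, -1.57369209e-05]), 'tool_pos': array([ 0.17546788, -0.59919583,  0.23005014]), 'tool_rot': array([-1.05679197e-03,  9.89880239e-01,  1.41901354e-01, -2.97864367e-05]), 'contact_force': array([ 0.32601562, -0.87807342,  0.12319551]), 'ft_torque': array([-0.04159458,  0.02623337,  0.00910373]), 'gripper_width': 0.9976285690565836}
scene {'fx': 496.7893186160728, 'fy': 496.7893186160728, 'cx': 273.0804492581594, 'cy': 208.9525301450524, 'xyz': array([ 1.11205474, -0.11888153,  1.03288581]), 'attitude': array([-0.2200985 ,  0.73423796,  0.6162659 , -0.18074182])}
top {'fx': 445.0779349640746, 'fy': 445.0779349640746, 'cx': 277.691830831046, 'cy': 208.246582886806, 'xyz': array([ 0.28556558, -0.01118501,  1.34486004]), 'attitude': array([ 0.07138476, -0.69737615,  0.70997637, -0.06711385])}
wrist {'fx': 325.19226210127806, 'fy': 325.19226210127806, 'cx': 281.20768030797393, 'cy': 203.41572055734372, 'xyz': array([ 0.25632673, -0.57570194,  0.37176953]), 'attitude': array([ 0.13228571,  0.78945008, -0.59098974, -0.1000009 ])}
0.0187
```

View pics/scene0.png

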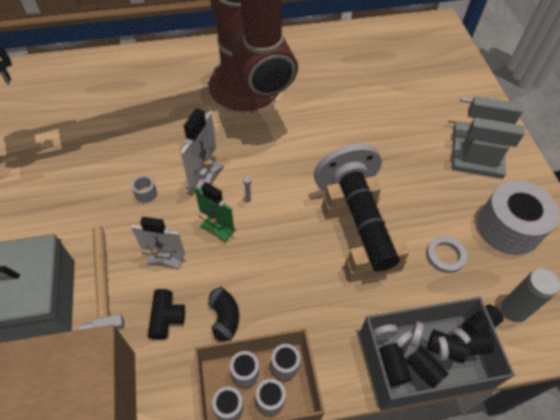

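View pics/top0.png

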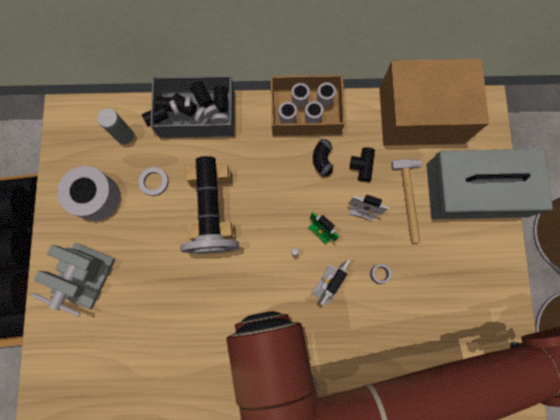

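View pics/wrist0.png

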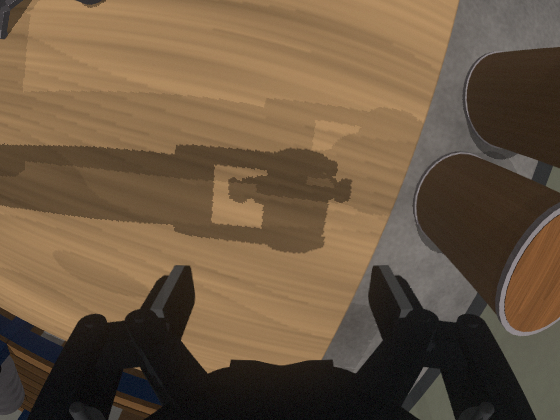

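The things like the gauge are:
- **Green:** top (322,228), scene (215,212). Excluded by its colour.
- **Large white:** top (335,283), scene (200,150).
- **Small white:** top (367,207), scene (160,240). This is my choice, as the smaller of the two that aren't green.

I'll crop it closely and measure it.

```bash
cat > h.py <<'E'
from plant import manip
import numpy as np, cv2
from scipy.spatial.transform import Rotation as R
def rot(q): return R.from_quat([q[1],q[2],q[3],q[0]])
def ray(c,p):
    x=(p[0]-c['cx'])/c['fx'];y=(p[1]-c['cy'])/c['fy']
    d=rot(c['attitude']).apply([x,y,1.]);return np.array(c['xyz']),d/np.linalg.norm(d)
def wray(c,p):
    u=np.array([p[0]-c['cx'],p[1]-c['cy']]);r=np.linalg.norm(u);t=r/c['fx']
    d=np.array([*(u/max(r,1e-9)*np.sin(t)),np.cos(t)])
    return np.array(c['xyz']),rot(c['attitude']).apply(d)
def tri(rs):
    A=np.zeros((3,3));b=np.zeros(3)
    for o,d in rs:
        P=np.eye(3)-np.outer(d,d);A+=P;b+=P@o
    x=np.linalg.solve(A,b);return x,[np.linalg.norm((np.eye(3)-np.outer(d,d))@(x-o)) for o,d in rs]
def atz(o,d,z): return o+d*(z-o[2])/d[2]
def proj(c,X):
    p=rot(c['attitude']).inv().apply(np.atleast_2d(X)-c['xyz'])
    return np.c_[c['cx']+c['fx']*p[:,0]/p[:,2],c['cy']+c['fy']*p[:,1]/p[:,2]]
def wproj(c,X):
    p=rot(c['attitude']).inv().apply(np.atleast_2d(X)-c['xyz'])
    rr=np.hypot(p[:,0],p[:,1]);t=np.arctan2(rr,p[:,2])
    return np.c_[c['cx']+c['fx']*t*p[:,0]/rr,c['cy']+c['fx']*t*p[:,1]/rr]
E
python3 - <<'E'
from h import *
for n,r in (("scene",(120,200,210,280)),("top",(340,185,400,230)),("scene",(300,130,420,280)),("top",(170,145,250,260))):
    im=manip.grab_frame(n)
    l,t,a,b=r;s=min(780/(a-l),580/(b-t))
    cv2.imwrite(f"pics/c_{n}_{l}.png",cv2.resize(im[t:b,l:a],None,fx=s,fy=s,interpolation=cv2.INTER_CUBIC));print(n,s)
for n in("scene","top"):
  for t in ("gauge","spool","gauge_grip"):
    for o in manip.cut_out(t,n): print(n,t,o['rect'],round(o['confidence'],2),o['pixels'].sum())
E
```

```text
scene 7.25
top 12.88888888888889
scene 3.8666666666666667
top 5.043478260869565
scene gauge [196.2, 183.2, 238.8, 242.4] 0.84 1504
scene gauge [182.4, 108.7, 225.9, 189.5] 0.64 2261
scene spool [317.2, 144.0, 405.2, 280.1] 0.91 6896
scene gauge_grip [133.0, 214.9, 185.7, 268.9] 0.64 1784
scene gauge_grip [177.8, 107.2, 227.0, 189.6] 0.63 2262
top gauge [350.2, 199.1, 389.9, 221.4] 0.85 643
top gauge [310.6, 262.7, 349.9, 304.6] 0.77 822
top gauge [310.5, 210.4, 336.5, 240.8] 0.62 534
top spool [179.4, 156.9, 237.8, 252.5] 0.68 3418
top spool [349.5, 200.2, 388.9, 221.2] 0.4 655
top gauge_grip [312.4, 260.9, 349.2, 304.8] 0.9 847
top gauge_grip [309.0, 211.3, 340.9, 242.5] 0.62 578
top gauge_grip [347.4, 194.3, 389.8, 221.0] 0.55 695
```

View pics/c_scene_120.png

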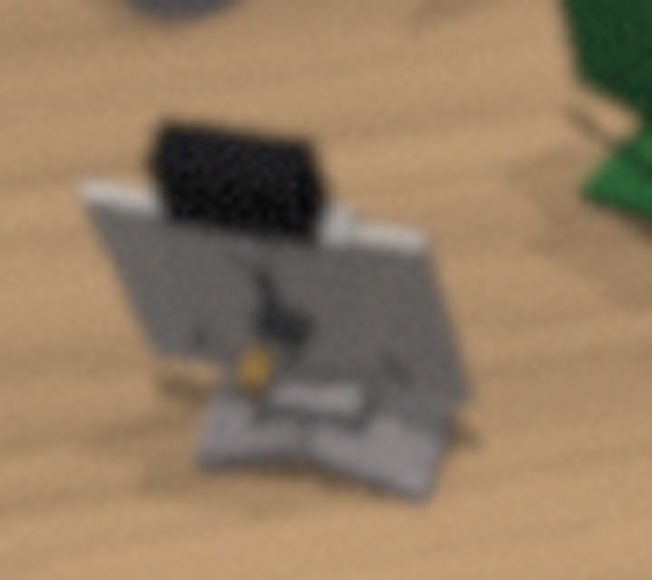

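View pics/c_top_340.png

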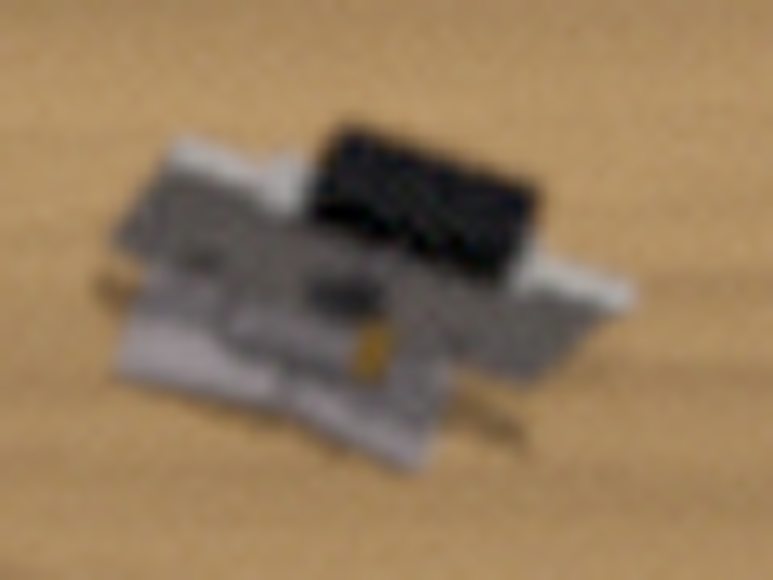

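View pics/c_scene_300.png

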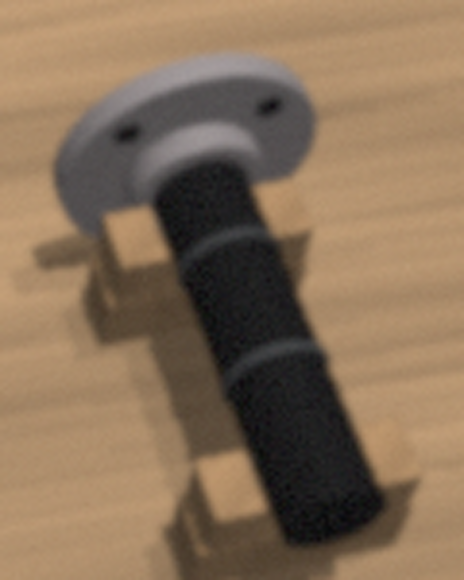

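View pics/c_top_170.png

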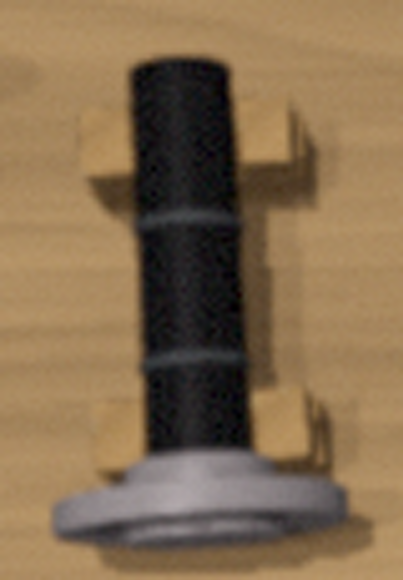

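The crop shows the white gauge with its black handle, a tab of brass marker and a grey saddle, and it is clearly smaller than the other white one. Next I'll fit the gauge and spool poses from the corner pixels.

```bash
cat > fit.py <<'E'
from h import *
from scipy.optimize import least_squares
ct=manip.get_calibration("top");cs=manip.get_calibration("scene")
T=lambda u,s,l,t:np.array([(u[0]+.5)/s-.5+l,(u[1]+.5)/s-.5+t])
tt=lambda *u:T(u,12.8889,340,185); ss=lambda *u:T(u,7.25,120,200)
L,e1=tri([ray(ct,tt(172,155)),ray(cs,ss(88,195))]);Rr,e2=tri([ray(ct,tt(620,302)),ray(cs,ss(430,240))])
print("plate top",L,e1,Rr,e2,np.linalg.norm(L-Rr),(L+Rr)/2)
for z in (.134,):
  for c,a,b in((ct,tt(172,155),tt(620,302)),(cs,ss(88,195),ss(430,240))):
    A=atz(*ray(c,a),z);B=atz(*ray(c,b),z);d=A-B;print((A+B)/2,np.linalg.norm(d),np.degrees(np.arctan2(d[1],d[0])))
# handle top face centre in top view
hc=np.mean([tt(345,128),tt(540,190),tt(322,195),tt(505,262)],0);print("handle top~",atz(*ray(ct,hc),.160))
# spool
t2=lambda *u:T(u,5.04348,170,145); s2=lambda *u:T(u,3.86667,300,130)
obs=[(ct,+.04,t2(137,220),t2(242,218)),(ct,-.04,t2(140,364),t2(247,358)),(cs,-.04,s2(185,268),s2(272,232)),(cs,.04,s2(228,382),s2(326,348))]
th=np.linspace(0,2*np.pi,181)
def ring(p,xo,r=.0325):
    c,s=np.cos(p[2]),np.sin(p[2])
    y=r*np.cos(th);z=.095+r*np.sin(th)
    return np.c_[p[0]+c*xo-s*y,p[1]+s*xo+c*y,z]
def res(p):
    o=[]
    for c,xo,a,b in obs:
        q=proj(c,ring(p,xo));d=(b-a)/np.linalg.norm(b-a)
        k=q@d;o+=[*(q[k.argmin()]-a),*(q[k.argmax()]-b)]
    return o
f=least_squares(res,[.45,.18,0],diff_step=1e-4,x_scale=[.1,.1,.1]);print("spool",f.x,np.round(f.fun,2))
E
python3 fit.py
```

```text
plate top [ 0.55256367 -0.25765518  0.16645317] [np.float64(0.04670748947325818), np.float64(0.04670748947325817)] [ 0.53209689 -0.26642112  0.11060522] [np.float64(0.048928602857064026), np.float64(0.04892860285706405)] 0.060122577906852666 [ 0.54233028 -0.26203815  0.13852919]
[ 0.53843987 -0.2630756   0.134     ] 0.10046034486704526 70.12393009064195
[ 0.54465079 -0.26398011  0.134     ] 0.10191779675500018 -108.43062188792783
handle top~ [ 0.54032614 -0.26497232  0.16      ]
spool [0.55096207 0.19625411 0.05932258] [-1.54  2.41  0.4   1.94 -1.    1.17  0.81  1.26 -1.75  2.65  2.4   1.2
 -1.76  2.06  0.87  0.41]
```

Gauge at about (0.541, -0.264) with its x axis at about -19°; spool at about (0.551, 0.196) with yaw about 3.4°. I'll go above the gauge and refine with the wrist camera.

```bash
cat >> h.py <<'E'
from scipy.linalg import logm,expm
def mat(Rm,p):
    M=np.eye(4);M[:3,:3]=Rm;M[:3,3]=p;return M
def cur():
    s=manip.state();return mat(rot(s['tool_rot']).as_matrix(),s['tool_pos'])
def down(a): # tool y heading (deg), tool pointing down
    a=np.radians(a);y=np.array([np.cos(a),np.sin(a),0]);z=np.array([0,0,-1.]);return np.c_[np.cross(y,z),y,z]
def plan(Tt,N,T0=None):
    T0=cur() if T0 is None else T0
    D=np.linalg.inv(T0)@Tt;E=np.real(expm(logm(D)/N))
    print("total turn deg",np.round(np.degrees(R.from_matrix(D[:3,:3]).as_rotvec()),2),"shift",np.round(D[:3,3],4))
    print(N,"rows of",np.round(np.degrees(R.from_matrix(E[:3,:3]).as_rotvec()),2),np.round(E[:3,3],4))
E
python3 -c "
from h import *
plan(mat(down(-19),[.541,-.2635,.29]),14)"
```

```text
total turn deg [  0.     0.   -54.68] shift [ 0.4452 -0.2201 -0.0587]
14 rows of [ 0.    0.   -3.91] [ 0.0368 -0.0006 -0.0042]
```

```bash
python3 -m creep '[[0,0,-3.9,0.0368,-0.0006,-0.0042,1],[0,0,-3.9,0.0368,-0.0006,-0.0042,1],[0,0,-3.9,0.0368,-0.0006,-0.0042,1],[0,0,-3.9,0.0368,-0.0006,-0.0042,1],[0,0,-3.9,0.0368,-0.0006,-0.0042,1],[0,0,-3.9,0.0368,-0.0006,-0.0042,1],[0,0,-3.9,0.0368,-0.0006,-0.0042,1],[0,0,-3.9,0.0368,-0.0006,-0.0042,1],[0,0,-3.9,0.0368,-0.0006,-0.0042,1],[0,0,-3.9,0.0368,-0.0006,-0.0042,1],[0,0,-3.9,0.0368,-0.0006,-0.0042,1],[0,0,-3.9,0.0368,-0.0006,-0.0042,1],[0,0,-3.9,0.0368,-0.0006,-0.0042,1],[0,0,-3.9,0.0368,-0.0006,-0.0042,1],[0,0,0,0,0,0,1],[0,0,0,0,0,0,1],[0,0,0,0,0,0,1]]'
python3 - <<'E'
from h import *
plan(mat(down(-19),[.541,-.2635,.29]),1)
cal=manip.get_calibration("wrist");im=manip.grab_frame("wrist");cv2.imwrite("pics/w1.png",im)
np.save("w1.npy",np.r_[cal['xyz'],cal['attitude']]);print(cal)
E
```

```text
time: 2.07
tool_pos: [0.5407, -0.2642, 0.2901]
tool_rot: [0.0, 0.815, 0.58, -0.0]
contact_force: [0.2, 0.1, 0.1]
gripper_width: 1.004
total turn deg [-0.    0.03 -0.09] shift [0.0007 0.0001 0.0001]
1 rows of [-0.    0.03 -0.09] [0.0007 0.0001 0.0001]
{'fx': 325.19226210127806, 'fy': 325.19226210127806, 'cx': 281.20768030797393, 'cy': 203.41572055734372, 'xyz': array([ 0.56811498, -0.18425448,  0.43161614]), 'attitude': array([ 0.16391708,  0.9724831 , -0.16323214, -0.02762389])}
```

View pics/w1.png

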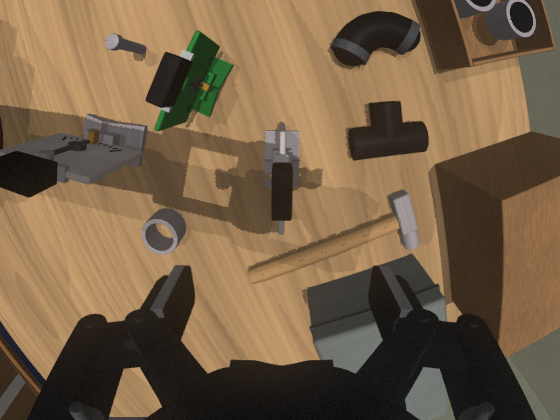

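The gauge lies between the fingers: its handle at (282,192), the plate's top edge running from (282,135) to (282,232). It looks aligned. I'll zoom in to refine.

```bash
python3 - <<'E'
import cv2
im=cv2.imread("pics/w1.png");cv2.imwrite("pics/w1c.png",cv2.resize(im[115:245,235:335],None,fx=4.6,fy=4.6,interpolation=cv2.INTER_CUBIC))
E
```

```text
(no output)
```

View pics/w1c.png

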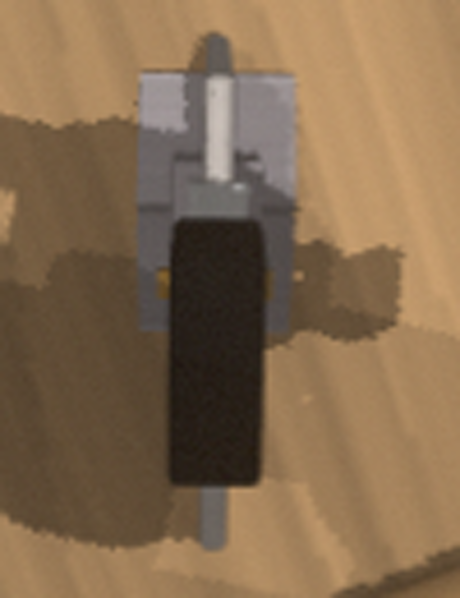

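```bash
python3 - <<'E'
from h import *
v=np.load("w1.npy");c=dict(fx=325.192,cx=281.2077,cy=203.4157,xyz=v[:3],attitude=v[3:])
q=lambda u,w:((u+.5)/4.6-.5+235,(w+.5)/4.6-.5+115)
A=atz(*wray(c,q(220,77)),.134);B=atz(*wray(c,q(214,548)),.134);d=A-B
print("plate",(A+B)/2,np.linalg.norm(d),np.degrees(np.arctan2(d[1],d[0])))
P=[atz(*wray(c,q(*u)),.168) for u in((172,483),(262,483),(267,222),(175,222))]
print("handle",np.mean(P,0),np.linalg.norm(P[0]-P[1]),np.linalg.norm(P[1]-P[2]))
s1=[atz(*wray(c,q(*u)),.01) for u in((140,72),(296,74),(292,330),(138,330))];print(np.mean(s1,0))
E
```

```text
plate [ 0.54093967 -0.26431744  0.134     ] 0.10192198241713014 70.26751023990889
handle [ 0.54234086 -0.2612861   0.168     ] 0.017103153146275737 0.050474923111895754
[ 0.54113249 -0.26394711  0.01      ]
```

```bash
python3 -m creep '[[0,0,0.5,0.0002,0,0.03,1],[0,0,0,0,0,0.03,1],[0,0,0,0,0,0.03,1],[0,0,0,0,0,0.03,1],[0,0,0,0,0,0.02,1],[0,0,0,0,0,0.0165,1],[0,0,0,0,0,0,1],[0,0,0,0,0,0,0],[0,0,0,0,0,0,0],[0,0,0,0,0,0,0],[0,0,0,0,0,0,0],[0,0,0,0,0,0,0],[0,0,0,0,0,0,0],[0,0,0,0,0,0,0],[0,0,0,0,0,0,0]]'
python3 - <<'E'
from h import *
print(manip.state()['tool_pos'],manip.state()['contact_force'])
cv2.imwrite("pics/w2.png",manip.grab_frame("wrist"))
E
```

```text
time: 3.37
tool_pos: [0.5415, -0.2642, 0.135]
tool_rot: [0.001, 0.817, 0.577, 0.0]
contact_force: [-0.2, -0.3, 5.5]
gripper_width: 0.204
[ 0.54148647 -0.2642356   0.13497203] [-0.2274154  -0.25526556  5.45105907]
```

View pics/w2.png

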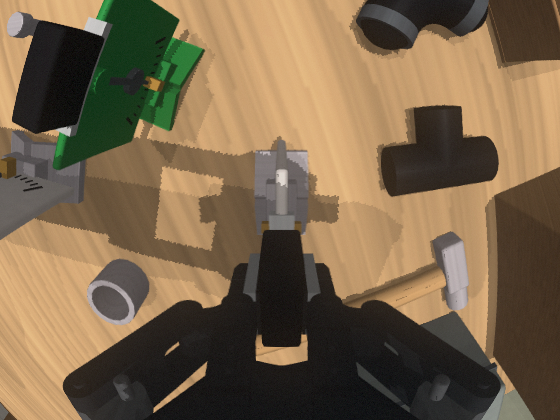

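```bash
python3 -m creep '[[0,0,0,0,0,-0.01,0],[0,0,0,0,0,-0.02,0],[0,0,0,0,0,-0.04,0],[0,0,0,0,0,-0.04,0],[0,0,0,0,0,-0.04,0],[0,0,0,0,0,-0.04,0],[0,0,0,0,0,-0.04,0],[0,0,0,0,0,-0.035,0],[0,0,0,0,0,0,0],[0,0,0,0,0,0,0],[0,0,0,0,0,0,0]]'
python3 - <<'E'
from h import *
print(manip.state()['contact_force'])
plan(mat(down(3.4),[.551,.196,.40]),14)
E
```

```text
time: 4.33
tool_pos: [0.5403, -0.2634, 0.3959]
tool_rot: [-0.002, 0.817, 0.577, -0.001]
contact_force: [0.5, -0.1, -5.4]
gripper_width: 0.202
[ 0.50095689 -0.05198521 -5.42734379]
total turn deg [ -0.21  -0.11 -22.98] shift [ 0.4364 -0.1438 -0.0031]
14 rows of [-0.02 -0.01 -1.64] [ 0.0328 -0.0044 -0.0003]
```

```bash
python3 -m creep '[[0,0,-1.64,0.016,-0.002,0,0],[0,0,-1.64,0.0328,-0.0044,0,0],[0,0,-1.64,0.0328,-0.0044,0,0],[0,0,-1.64,0.0328,-0.0044,0,0],[0,0,-1.64,0.0328,-0.0044,0,0],[0,0,-1.64,0.0328,-0.0044,0,0],[0,0,-1.64,0.0328,-0.0044,0,0],[0,0,-1.64,0.0328,-0.0044,0,0],[0,0,-1.64,0.0328,-0.0044,0,0],[0,0,-1.64,0.0328,-0.0044,0,0],[0,0,-1.64,0.0328,-0.0044,0,0],[0,0,-1.64,0.0328,-0.0044,0,0],[0,0,-1.64,0.0328,-0.0044,0,0],[0,0,-1.64,0.0328,-0.0044,0,0],[0,0,0,0.016,-0.002,0,0],[0,0,0,0,0,0,0],[0,0,0,0,0,0,0],[0,0,0,0,0,0,0]]'
python3 - <<'E'
from h import *
print(manip.state()['contact_force'])
plan(mat(down(3.4),[.551,.196,.40]),1)
c=manip.get_calibration("wrist");np.save("w3.npy",np.r_[c['xyz'],c['attitude']])
cv2.imwrite("pics/w3.png",manip.grab_frame("wrist"))
for n in("scene","top"):cv2.imwrite(f"pics/{n}3.png",manip.grab_frame(n))
E
```

```text
time: 5.83
tool_pos: [0.5443, 0.1949, 0.3957]
tool_rot: [-0.001, 0.686, 0.728, -0.002]
contact_force: [-0.3, -0.5, -4.3]
gripper_width: 0.206
[-0.25262907 -0.52850351 -4.27457941]
total turn deg [-0.25  0.08 -0.04] shift [ 0.0007  0.0067 -0.0043]
1 rows of [-0.25  0.08 -0.04] [ 0.0007  0.0067 -0.0043]
```

View pics/w3.png

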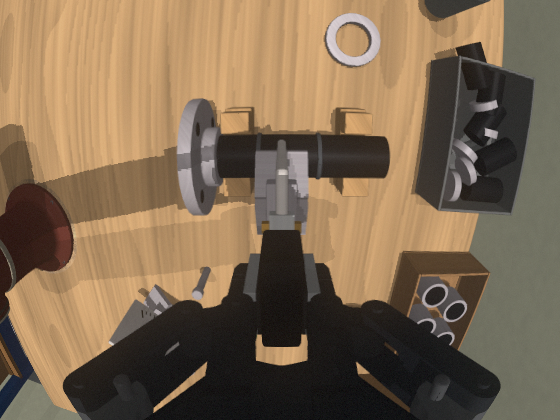

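View pics/scene3.png

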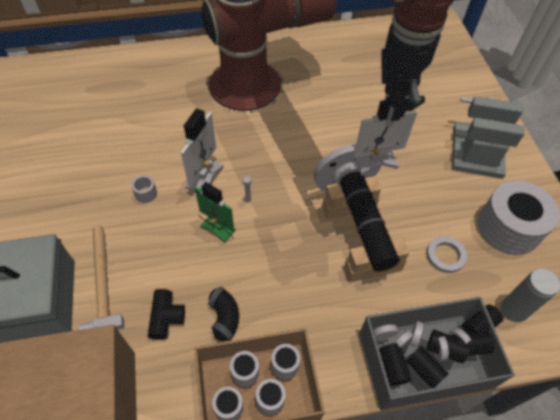

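The gauge is held over the spool: flange at (198,157), right weld bead at column 320, pipe end at column 389. I'll crop this and refine the seat.

```bash
python3 - <<'E'
import cv2
im=cv2.imread("pics/w3.png");cv2.imwrite("pics/w3c.png",cv2.resize(im[85:225,170:400],None,fx=3.4,fy=3.4,interpolation=cv2.INTER_CUBIC))
im=cv2.imread("pics/top3.png");cv2.imwrite("pics/top3c.png",cv2.resize(im[140:340,130:330],None,fx=2.9,fy=2.9,interpolation=cv2.INTER_CUBIC))
E
```

```text
(no output)
```

View pics/w3c.png

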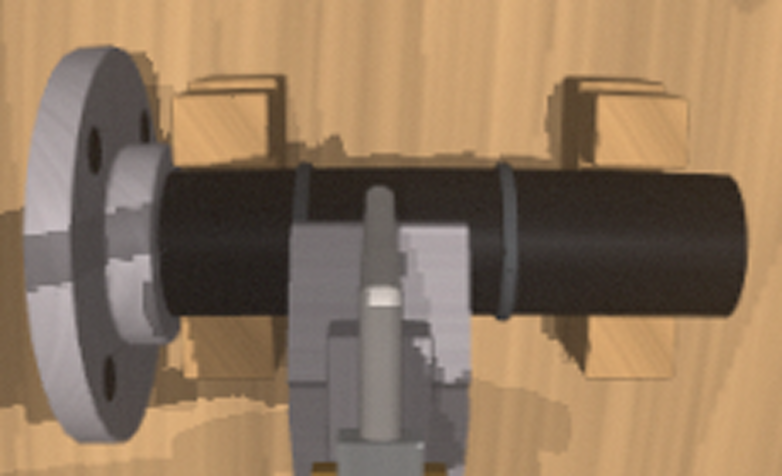

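View pics/top3c.png

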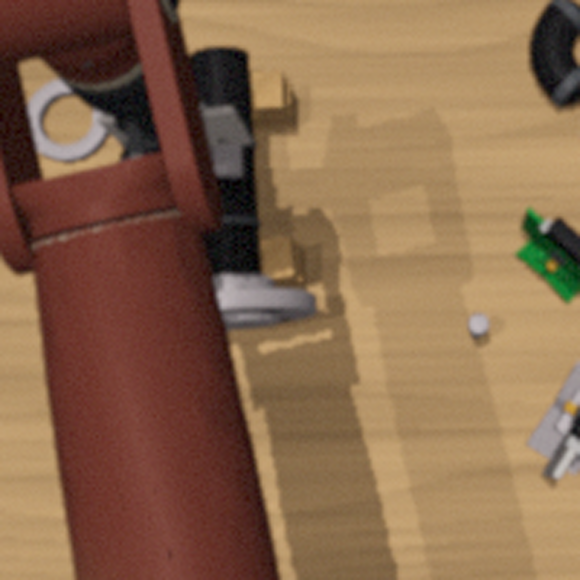

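```bash
cat > fit3.py <<'E'
from h import *
from scipy.optimize import least_squares
v=np.load("w3.npy");c=dict(fx=325.192,cx=281.2077,cy=203.4157,xyz=v[:3],attitude=v[3:])
q=lambda u,w:np.array([(u+.5)/3.4-.5+170,(w+.5)/3.4-.5+85])
th=np.linspace(0,2*np.pi,721)
def ring(p,xo,r,z0):
    C,S=np.cos(p[2]),np.sin(p[2]);y=r*np.cos(th);z=z0+r*np.sin(th)
    return np.c_[p[0]+C*xo-S*y,p[1]+S*xo+C*y,z]
obs=[(.04,.0325,0,q(505,165)),(.04,.0325,1,q(507,320)),(-.04,.0325,0,q(303,166)),(.117,.03,0,q(733,177)),(.117,.03,1,q(733,316))]
def res(p,z0=.095):
    o=[]
    for xo,r,k,a in obs:
        w=wproj(c,ring(p,xo,r,z0));i=w[:,1].argmin() if k==0 else w[:,1].argmax();o+=[*(w[i]-a)]
    return o
for sub in (slice(0,3),slice(0,5)):
    full=obs;obs=full[sub]
    f=least_squares(res,[.55,.196,.06],diff_step=1e-4,x_scale=.1);print(f.x,np.round(f.fun,2))
    f=least_squares(lambda p:res(p,p[3]),[.55,.196,.06,.095],diff_step=1e-4,x_scale=.1);print(f.x,np.round(f.fun,2));obs=full
E
python3 fit3.py
```

```text
[0.55362118 0.19507414 0.08360465] [-0.48 -0.71 -0.25  0.52  0.73  0.18]
[0.55349729 0.19541886 0.08359543 0.09712986] [-0.39 -0.79 -0.15  0.67  0.54  0.11]
[0.56092609 0.19493436 0.08509892] [ 4.7  -0.25  4.98  0.92  5.99  0.59 -8.62 -1.75 -8.17 -0.41]
[0.55389333 0.20208821 0.08404247 0.13853852] [ 3.84 -2.18  4.15  4.09 -1.27 -1.17 -3.76 -3.3  -3.37  2.51]
```

```bash
cat >> fit3.py <<'E'
print("free end")
def res2(p):
    o=[]
    for xo,r,k,a in obs:
        if xo==.117: xo=p[3]
        w=wproj(c,ring(p,xo,r,.095));i=w[:,1].argmin() if k==0 else w[:,1].argmax();o+=[*(w[i]-a)]
    return o
f=least_squares(res2,[.55,.196,.06,.117],diff_step=1e-4,x_scale=.1);print(f.x,np.round(f.fun,2))
# pipe left edges: y-consistency
for u in((175,168),(175,314)):
    w=[wproj(c,ring(f.x,x,.03,.095)) for x in np.linspace(-.12,-.07,26)]
    e=[(x[:,1].argmin(),x[:,1].argmax()) for x in w];print(q(*u),[np.round(x[i[0 if u[1]<200 else 1]],1) for x,i in list(zip(w,e))[::8]])
E
python3 fit3.py|sed -n '/free/,$p'
```

```text
free end
[0.55350775 0.19498842 0.07177974 0.13706724] [-0.31 -0.32 -0.61  0.91  0.91 -0.11  0.06 -0.8  -0.03  0.3 ]
[221.11764706 134.05882353] [array([203.1, 137.1]), array([214.1, 136.6]), array([225.3, 136.1]), array([236.7, 135.8])]
[221.11764706 177.        ] [array([204. , 179.5]), array([215. , 179.3]), array([226.1, 179. ]), array([237.4, 178.8])]
```

```bash
python3 -m creep '[[0,0,0,0,0.003,0.02,0],[0,0,0,0,0.003,0.03,0],[0,0,0,0,0.003,0.03,0],[0,0,0,0,0,0.025,0],[0,0,0,0,0,0.02,0],[0,0,0,0,0,0,0],[0,0,0,0,0,0,0],[0,0,0,0,0,0,0],[0,0,0,0,0,0,0]]'
python3 - <<'E'
from h import *
s=manip.state();print(s['contact_force'],s['ft_torque'])
plan(mat(down(3.5),[.5535,.195,.2446]),1)
c=manip.get_calibration("wrist");np.save("w4.npy",np.r_[c['xyz'],c['attitude']])
im=manip.grab_frame("wrist");cv2.imwrite("pics/w4.png",im)
im=manip.grab_frame("scene");cv2.imwrite("pics/s4.png",cv2.resize(im[60:300,280:480],None,fx=2.5,fy=2.5,interpolation=cv2.INTER_CUBIC))
E
```

```text
time: 6.73
tool_pos: [0.555, 0.196, 0.2765]
tool_rot: [0.001, 0.686, 0.727, 0.002]
contact_force: [-0.0, 0.2, -3.1]
gripper_width: 0.201
[-0.01896005  0.19504507 -3.07242924] [ 0.00953114 -0.01202892 -0.02070575]
total turn deg [ 0.25 -0.04 -0.15] shift [-0.0009 -0.0017  0.0319]
1 rows of [ 0.25 -0.04 -0.15] [-0.0009 -0.0017  0.0319]
```

View pics/w4.png

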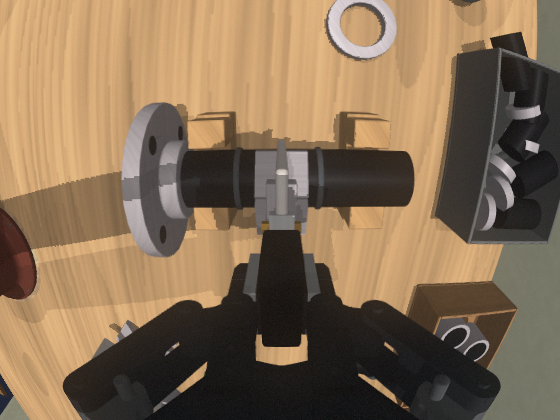

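View pics/s4.png

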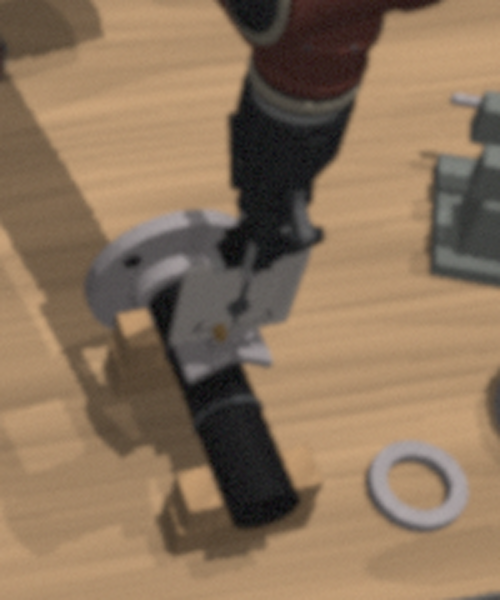

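```bash
python3 - <<'E'
import cv2
im=cv2.imread("pics/w4.png");cv2.imwrite("pics/w4c.png",cv2.resize(im[130:250,165:425],None,fx=3,fy=3,interpolation=cv2.INTER_CUBIC))
E
```

```text
(no output)
```

View pics/w4c.png

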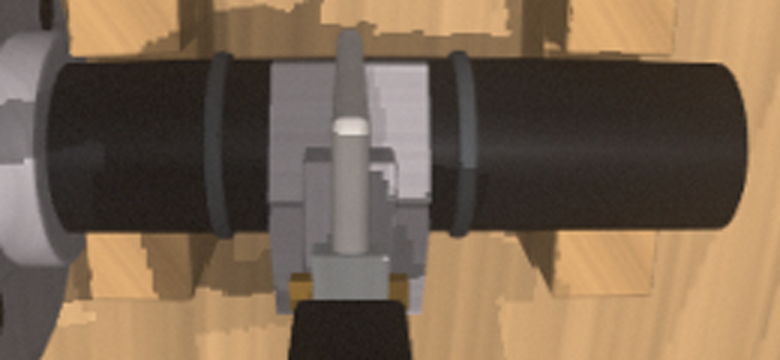

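```bash
sed -e 's/w3.npy/w4.npy/' -e 's/^q=.*/q=lambda u,w:np.array([(u+.5)\/3-.5+165,(w+.5)\/3-.5+130])/' -e 's/^obs=.*/obs=[(.04,.0325,0,q(458,52)),(.04,.0325,1,q(457,236)),(-.04,.0325,0,q(224,54)),(-.04,.0325,1,q(222,237)),(.117,.03,0,q(720,64)),(.117,.03,1,q(720,230))]/' fit3.py > fit4.py; python3 fit4.py
```

```text
[0.5526279  0.19594507 0.06814023] [-0.16 -0.62  0.6   1.16 -0.44 -0.45]
[0.55286623 0.19481415 0.06819866 0.08984097] [-0.57 -0.32  0.19  0.49  0.39 -0.16]
[0.55534624 0.19698286 0.04438156] [  3.27  -0.51   2.58   1.22   2.94  -2.26   2.98  -0.08 -13.14   0.76]
[0.55379852 0.20151813 0.0433573  0.1146523 ] [ 4.59 -1.99  3.79  3.78 -0.8  -3.86 -0.84  2.34 -7.6  -0.18]
free end
[0.55232615 0.19638286 0.06046625 0.1358813 ] [-0.18 -0.77  0.12  1.03 -0.49 -1.18  0.55  0.9   0.13 -0.08 -0.13  0.19]
[223.         185.66666667] [array([165.2, 151.1]), array([179.2, 150.5]), array([193.7, 150. ]), array([208.4, 149.6])]
[223.         234.33333333] [array([165.8, 207.2]), array([179.8, 207.2]), array([194.2, 207.2]), array([208.9, 207.2])]
```

Bead-only and free-end fits agree: seat at about (0.5525, 0.196), yaw 3.5°. Now lowering to just above contact.

```bash
python3 -m creep '[[0,0,0,0,-0.0025,0.01,0],[0,0,0,0,0,0.01,0],[0,0,0,0,0,0.005,0],[0,0,0,0,0,0.002,0],[0,0,0,0,0,0,0],[0,0,0,0,0,0,0],[0,0,0,0,0,0,0]]'
python3 -m creep '[[0,0,0,0,0,0.001,0],[0,0,0,0,0,0.001,0],[0,0,0,0,0,0,0],[0,0,0,0,0,0,0]]'
```

```text
time: 7.42
tool_pos: [0.5514, 0.1959, 0.2466]
tool_rot: [0.0, 0.686, 0.728, -0.0]
contact_force: [0.4, 0.9, -2.8]
gripper_width: 0.198
time: 7.75
tool_pos: [0.5515, 0.1961, 0.2449]
tool_rot: [0.0, 0.686, 0.728, 0.0]
contact_force: [-0.3, 0.3, -3.1]
gripper_width: 0.203
```

```bash
python3 -m creep '[[0,0,0,0,0,0.001,0],[0,0,0,0,0,0,0],[0,0,0,0,0,0,0]]'
python3 -m creep '[[0,0,0,0,0,0.001,0],[0,0,0,0,0,0,0],[0,0,0,0,0,0,0]]'
python3 -m creep '[[0,0,0,0,0,0.001,0],[0,0,0,0,0,0,0],[0,0,0,0,0,0,0]]'
```

```text
time: 8.0
tool_pos: [0.5516, 0.1962, 0.2446]
tool_rot: [0.0, 0.686, 0.728, 0.001]
contact_force: [-1.6, 1.5, 1.1]
gripper_width: 0.198
time: 8.25
tool_pos: [0.5517, 0.1962, 0.2445]
tool_rot: [0.0, 0.686, 0.728, 0.001]
contact_force: [-2.2, 0.8, 5.3]
gripper_width: 0.203
time: 8.5
tool_pos: [0.5518, 0.1962, 0.2445]
tool_rot: [0.001, 0.686, 0.728, 0.001]
contact_force: [-3.1, 0.9, 8.2]
gripper_width: 0.206
```

Contact came at z = 0.2445, exactly the predicted seat height (contact about 11 N). I'll check the seating in a picture before rocking.

```bash
python3 - <<'E'
from h import *
s=manip.state();print(s['joint_pos'])
a=manip.grab_frame("wrist")[150:270,165:425];b=manip.grab_frame("scene")[100:300,290:450]
a=cv2.resize(a,(780,360),interpolation=cv2.INTER_CUBIC);cv2.imwrite("pics/w5.png",a)
cv2.imwrite("pics/s5.png",cv2.resize(b,None,fx=2.9,fy=2.9,interpolation=cv2.INTER_CUBIC))
E
```

```text
[ 2.14403384e-01 -4.94606051e-02  1.69310523e+00  3.91159057e-04
  1.49539806e+00  1.55234707e-01]
```

View pics/w5.png

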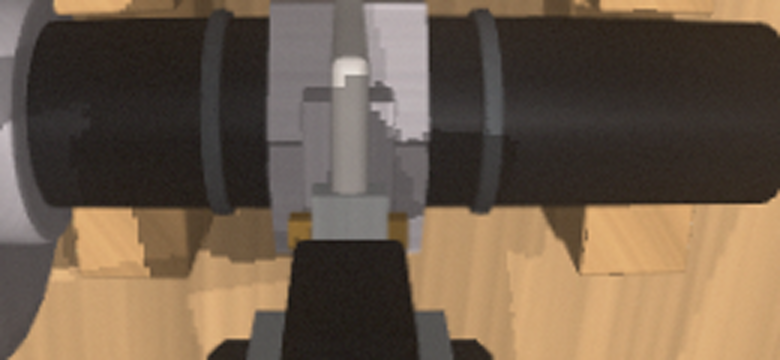

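View pics/s5.png

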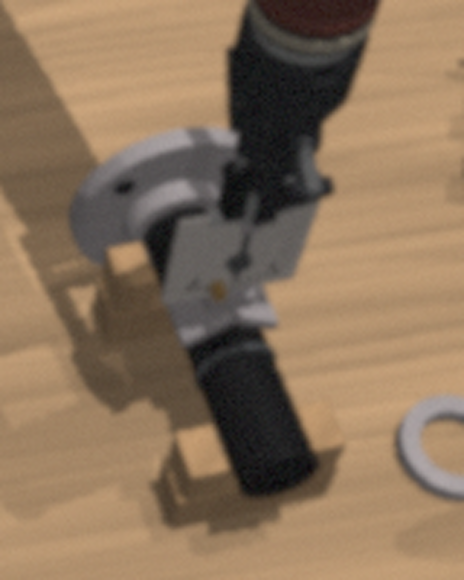

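The saddle is astride the pipe, midway between the beads (saddle 268–428 in the crop, beads at 212 and 486). Rocking left now.

```bash
python3 -m creep '[[0,-1,0,0.0026,0,0,0],[0,-2,0,0.0052,0,0.0001,0],[0,-2,0,0.0052,0,0.0001,0],[0,-2,0,0.0052,0,0.0001,0],[0,-2,0,0.0052,0,0.0001,0],[0,-2,0,0.0052,0,0.0001,0],[0,0,0,0,0,0,0],[0,0,0,0,0,0,0]]'
cat > seat.py <<'E'
from h import *
M=cur();d=.1495
S=M[:3,3]+d*M[:3,2];P=np.array([.5525,.196,.095])
a=np.radians(3.5);X=np.array([np.cos(a),np.sin(a),0]);Y=np.array([-X[1],X[0],0])
z=-M[:3,2];y=M[:3,1]
print("saddle est rel seat x,y,z mm",np.round(1e3*np.array([(S-P)@X,(S-P)@Y,S[2]-P[2]]),1),"lean left deg",round(np.degrees(np.arctan2(z@Y,z[2])),2),"pitch",round(np.degrees(np.arctan2(z@X,z[2])),2),"yaw",round(np.degrees(np.arctan2(y[1],y[0])),2))
s=manip.state();F=s['contact_force']-np.array([0,0,-3.1]);print("F along up-tool",round(F@z,1),"lat",round(F@Y,1),"ax",round(F@X,1),"t",s['time'])
E
python3 seat.py
```

```text
time: 9.27
tool_pos: [0.551, 0.2254, 0.2417]
tool_rot: [0.071, 0.682, 0.725, -0.064]
contact_force: [0.9, 1.3, 7.0]
gripper_width: 0.204
saddle est rel seat x,y,z mm [ 1.   1.  -0.1] lean left deg 10.98 pitch -0.29 yaw 3.47
F along up-tool 10.2 lat 1.3 ax 1.0 t 9.2667
```

Works well. On to about 26°.

```bash
python3 -m creep '[[0,-2,0,0.0052,0,0.0001,0],[0,-2,0,0.0052,0,0.0001,0],[0,-2,0,0.0052,0,0.0001,0],[0,-2,0,0.0052,0,0.0001,0],[0,-2,0,0.0052,0,0.0001,0],[0,-2,0,0.0052,0,0.0001,0],[0,-2,0,0.0052,0,0.0001,0],[0,-1,0,0.0026,0,0,0],[0,0,0,0,0,0,0],[0,0,0,0,0,0,0]]'
python3 seat.py
```

```text
time: 10.1
tool_pos: [0.5488, 0.2624, 0.2291]
tool_rot: [0.165, 0.668, 0.709, -0.152]
contact_force: [0.7, 2.8, 5.8]
gripper_width: 0.203
saddle est rel seat x,y,z mm [ 1.   1.1 -0.4] lean left deg 25.94 pitch -0.27 yaw 3.48
F along up-tool 9.2 lat 2.8 ax 0.9 t 10.1
```

```bash
python3 -m creep '[[0,0,0,0,0,0,0],[0,0,0,0,0,0,0],[0,0,0,0,0,0,0],[0,0,0,0,0,0,0],[0,0,0,0,0,0,0],[0,0,0,0,0,0,0],[0,0,0,0,0,0,0],[0,0,0,0,0,0,0],[0,0,0,0,0,0,0],[0,0,0,0,0,0,0],[0,0,0,0,0,0,0],[0,0,0,0,0,0,0],[0,0,0,0,0,0,0],[0,0,0,0,0,0,0],[0,0,0,0,0,0,0],[0,0,0,0,0,0,0],[0,0,0,0,0,0,0],[0,0,0,0,0,0,0],[0,0,0,0,0,0,0],[0,0,0,0,0,0,0]]'
python3 -m creep '[[0,0,0,0,0,0,0],[0,0,0,0,0,0,0],[0,0,0,0,0,0,0],[0,0,0,0,0,0,0],[0,0,0,0,0,0,0]]'
python3 seat.py; python3 - <<'E'
from h import *
c=manip.get_calibration("scene");b=manip.grab_frame("scene");cv2.imwrite("pics/s6raw.png",b);b=b[120:250,320:440]
cv2.imwrite("pics/s6.png",cv2.resize(b,None,fx=4.6,fy=4.6,interpolation=cv2.INTER_CUBIC))
E
```

```text
time: 11.77
tool_pos: [0.5488, 0.2622, 0.2292]
tool_rot: [0.165, 0.669, 0.709, -0.152]
contact_force: [-0.4, 3.9, 6.2]
gripper_width: 0.204
time: 12.18
tool_pos: [0.5488, 0.2622, 0.2292]
tool_rot: [0.165, 0.669, 0.709, -0.152]
contact_force: [-0.2, 4.5, 5.5]
gripper_width: 0.204
saddle est rel seat x,y,z mm [ 1.   1.  -0.3] lean left deg 25.89 pitch -0.27 yaw 3.44
F along up-tool 9.7 lat 4.5 ax 0.1 t 12.1833
```

View pics/s6.png

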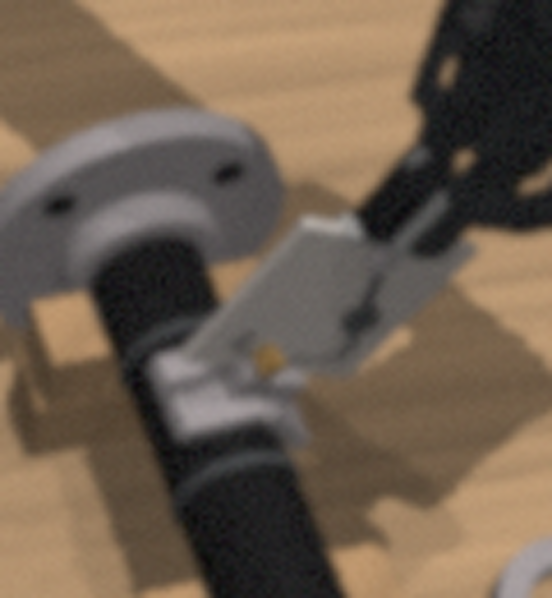

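The scene shows the gauge leaning to the robot's left, with the pointer hanging near the right-hand end. I'll check the angles by intersecting rays with the dial plane.

```bash
cat > dial.py <<'E'
from h import *
import sys
def frame(P=np.array([.5525,.196,.095])):
    M=cur();z=-M[:3,2];x=M[:3,1];S=M[:3,3]+.1495*M[:3,2];return S,x,np.cross(z,x),z
def ang(cam,px,xoff):
    S,x,y,z=frame();o,d=ray(manip.get_calibration(cam),px)
    Q=S+x*xoff;t=(Q-o)@x/(d@x);q=o+d*t-S;return q@y,q@z-.1366
def rep(name,px,xoff,cam="scene"):
    u,w=ang(cam,px,xoff);print(name,"y %.1f z %.1f mm r %.1f angle rad %.3f"%(u*1e3,w*1e3,1e3*np.hypot(u,w),np.arctan2(u,-w)))
def corners(cam="scene"):
    S,x,y,z=frame();c=manip.get_calibration(cam)
    for n,a,b in(("TL",.052,.1486),("TR",-.052,.1486),("BL",.052,.0486),("BR",-.052,.0486),("pivot",0,.1366)):
        print(n,np.round(proj(c,S+.003*x+a*y+b*z)[0],1))
E
python3 - <<'E'
from dial import *
corners()
q=lambda u,w:((u+.5)/4.6-.5+320,(w+.5)/4.6-.5+120)
c=manip.get_calibration("scene")
# draw
im=cv2.imread("pics/s6raw.png");S,x,y,z=frame()
big=cv2.resize(im[120:250,320:440],None,fx=4.6,fy=4.6,interpolation=cv2.INTER_CUBIC)
def D(a,b,xo,col):
    p=proj(c,S+xo*x+a*y+b*z)[0];cv2.circle(big,(int((p[0]-320+.5)*4.6),int((p[1]-120+.5)*4.6)),3,col,-1)
for a in(-.052,.052):
    for b in(.0486,.1486):D(a,b,.003,(0,0,255))
D(0,.1366,.003,(0,255,0))
for t in np.radians([-25,-10,0,10,20,25,30]): D(.066*np.sin(t),.1366-.066*np.cos(t),.005,(255,0,255))
cv2.imwrite("pics/s6o.png",big)
E
```

```text
TL [425.1 173.4]
TR [387.1 168.1]
BL [396.3 201.6]
BR [359.5 198. ]
pivot [403.  174.5]
```

View pics/s6o.png

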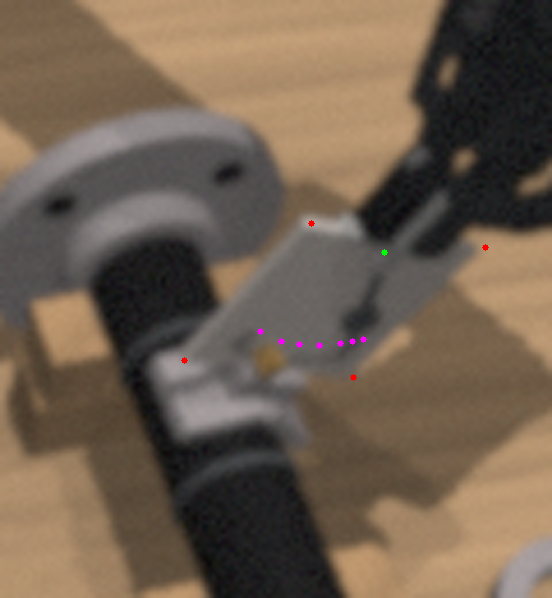

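The overlay agrees to about 2 px and the pointer is at about 25°. I'll add 1.5° for margin and pause, then rock back through to the right.

```bash
python3 -m creep '[[0,-0.75,0,0.0019,0,0,0],[0,-0.75,0,0.0019,0,0,0],[0,0,0,0,0,0,0],[0,0,0,0,0,0,0],[0,0,0,0,0,0,0],[0,0,0,0,0,0,0],[0,0,0,0,0,0,0],[0,0,0,0,0,0,0],[0,0,0,0,0,0,0],[0,0,0,0,0,0,0],[0,0,0,0,0,0,0],[0,0,0,0,0,0,0]]'
python3 seat.py
python3 -m creep '[[0,1,0,-0.0026,0,0,0],[0,2,0,-0.0052,0,0.0001,0],[0,2,0,-0.0052,0,0.0001,0],[0,2,0,-0.0052,0,0.0001,0],[0,2,0,-0.0052,0,0.0001,0],[0,2,0,-0.0052,0,0.0001,0],[0,2,0,-0.0052,0,0.0001,0],[0,2,0,-0.0052,0,0.0001,0],[0,2,0,-0.0052,0,0.0001,0],[0,2,0,-0.0052,0,0.0001,0],[0,2,0,-0.0052,0,0.0001,0],[0,2,0,-0.0052,0,0.0001,0],[0,2,0,-0.0052,0,0.0001,0],[0,2,0,-0.0052,0,0.0001,0],[0,0,0,0,0,0,0],[0,0,0,0,0,0,0]]'
python3 seat.py
```

```text
time: 13.23
tool_pos: [0.5486, 0.2656, 0.2274]
tool_rot: [0.174, 0.666, 0.707, -0.161]
contact_force: [-0.5, 4.5, 6.6]
gripper_width: 0.203
saddle est rel seat x,y,z mm [ 1.   0.9 -0.3] lean left deg 27.4 pitch -0.26 yaw 3.44
F along up-tool 10.7 lat 4.5 ax -0.2 t 13.2333
time: 14.57
tool_pos: [0.5527, 0.197, 0.2446]
tool_rot: [0.004, 0.686, 0.727, -0.001]
contact_force: [-1.1, 1.7, 7.9]
gripper_width: 0.201
saddle est rel seat x,y,z mm [ 1.  -0.   0.1] lean left deg 0.4 pitch -0.29 yaw 3.31
F along up-tool 11.1 lat 1.7 ax -1.0 t 14.5667
```

```bash
python3 -m creep '[[0,1,0,-0.0026,0,0,0],[0,2,0,-0.0052,0,0.0001,0],[0,2,0,-0.0052,0,0.0001,0],[0,2,0,-0.0052,0,0.0001,0],[0,2,0,-0.0052,0,0.0001,0],[0,2,0,-0.0052,0,0.0001,0],[0,2,0,-0.0052,0,0.0001,0],[0,0,0,0,0,0,0],[0,0,0,0,0,0,0]]'
python3 seat.py
python3 -m creep '[[0,2,0,-0.0052,0,0.0001,0],[0,2,0,-0.0052,0,0.0001,0],[0,2,0,-0.0052,0,0.0001,0],[0,2,0,-0.0052,0,0.0001,0],[0,2,0,-0.0052,0,0.0001,0],[0,2,0,-0.0052,0,0.0001,0],[0,2,0,-0.0052,0,0.0001,0],[0,0.5,0,-0.0013,0,0,0],[0,0,0,0,0,0,0],[0,0,0,0,0,0,0]]'
python3 seat.py
```

```text
time: 15.32
tool_pos: [0.5548, 0.163, 0.2409]
tool_rot: [-0.078, 0.682, 0.723, 0.077]
contact_force: [-0.5, -0.4, 8.8]
gripper_width: 0.201
saddle est rel seat x,y,z mm [ 1.1 -0.6 -0.1] lean left deg -12.55 pitch -0.32 yaw 3.28
F along up-tool 11.7 lat -0.4 ax -0.6 t 15.3167
time: 16.15
tool_pos: [0.5568, 0.1275, 0.2277]
tool_rot: [-0.168, 0.667, 0.707, 0.162]
contact_force: [-0.4, -2.9, 7.1]
gripper_width: 0.206
saddle est rel seat x,y,z mm [ 0.8 -0.8 -0.5] lean left deg -26.99 pitch -0.33 yaw 3.3
F along up-tool 10.4 lat -2.9 ax -0.5 t 16.15
```

```bash
python3 -m creep '[[0,0,0,0,0,0,0],[0,0,0,0,0,0,0],[0,0,0,0,0,0,0],[0,0,0,0,0,0,0],[0,0,0,0,0,0,0],[0,0,0,0,0,0,0],[0,0,0,0,0,0,0],[0,0,0,0,0,0,0],[0,0,0,0,0,0,0],[0,0,0,0,0,0,0],[0,0,0,0,0,0,0],[0,0,0,0,0,0,0],[0,0,0,0,0,0,0],[0,0,0,0,0,0,0],[0,0,0,0,0,0,0],[0,0,0,0,0,0,0],[0,0,0,0,0,0,0],[0,0,0,0,0,0,0],[0,0,0,0,0,0,0],[0,0,0,0,0,0,0]]'
python3 -m creep '[[0,0,0,0,0,0,0],[0,0,0,0,0,0,0],[0,0,0,0,0,0,0],[0,0,0,0,0,0,0],[0,0,0,0,0,0,0],[0,0,0,0,0,0,0],[0,0,0,0,0,0,0],[0,0,0,0,0,0,0]]'
python3 seat.py
cat > ov.py <<'E'
from dial import *
def ov(tag,l=310,t=120,w=130,h=130,s=4.5,angs=(-25,-15,-5,5,15,25)):
    c=manip.get_calibration("scene");im=manip.grab_frame("scene");cv2.imwrite(f"pics/{tag}raw.png",im);S,x,y,z=frame()
    big=cv2.resize(im[t:t+h,l:l+w],None,fx=s,fy=s,interpolation=cv2.INTER_CUBIC);cv2.imwrite(f"pics/{tag}.png",big)
    def D(a,b,xo,col):
        p=proj(c,S+xo*x+a*y+b*z)[0];cv2.circle(big,(int((p[0]-l+.5)*s),int((p[1]-t+.5)*s)),3,col,-1)
    for a in(-.052,.052):
        for b in(.0486,.1486):D(a,b,.003,(0,0,255))
    D(0,.1366,.003,(0,255,0))
    for q in np.radians(angs): D(.066*np.sin(q),.1366-.066*np.cos(q),.005,(255,0,255))
    cv2.imwrite(f"pics/{tag}o.png",big)
E
python3 -c "
from ov import *
ov('s7')"
```

```text
time: 17.82
tool_pos: [0.5568, 0.1276, 0.2278]
tool_rot: [-0.168, 0.667, 0.708, 0.161]
contact_force: [-0.1, -3.3, 6.9]
gripper_width: 0.199
time: 18.48
tool_pos: [0.5567, 0.1276, 0.2278]
tool_rot: [-0.168, 0.667, 0.708, 0.161]
contact_force: [0.1, -2.8, 7.3]
gripper_width: 0.199
saddle est rel seat x,y,z mm [ 0.8 -0.8 -0.5] lean left deg -26.94 pitch -0.32 yaw 3.32
F along up-tool 10.6 lat -2.8 ax -0.0 t 18.4833
```

View pics/s7o.png

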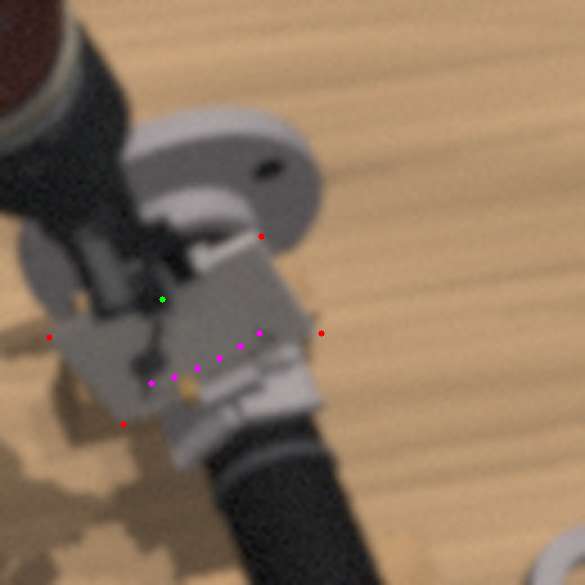

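View pics/s7.png

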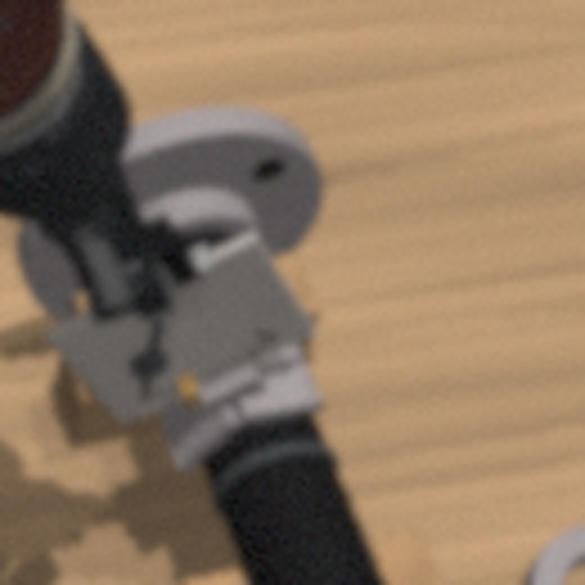

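The gauge leans to the robot's right, pointer tip at crop (147,392), around -26°. Marker at crop (188,388). I'll measure the marker's angle from scene and wrist pictures.

```bash
python3 - <<'E'
from dial import *
q=lambda u,w:((u+.5)/4.5-.5+310,(w+.5)/4.5-.5+120)
for xo in(.009,.012,.015):rep("marker %.3f"%xo,q(188,388),xo)
for xo in(.004,.006):rep("tip",q(147,395),xo)
rep("pivot",q(158,300),.004)
rep("cornBL",q(60,330),.003);rep("botleft",q(127,423),.003);rep("TR",q(255,240),.003)
cv2.imwrite("pics/w7.png",cv2.resize(manip.grab_frame("wrist")[130:270,215:345],None,fx=4.2,fy=4.2,interpolation=cv2.INTER_CUBIC))
E
```

```text
marker 0.009 y -14.0 z -72.2 mm r 73.5 angle rad -0.191
marker 0.012 y -13.2 z -67.0 mm r 68.3 angle rad -0.195
marker 0.015 y -12.5 z -61.8 mm r 63.0 angle rad -0.200
tip y -33.2 z -70.5 mm r 77.9 angle rad -0.440
tip y -32.7 z -67.0 mm r 74.6 angle rad -0.453
pivot y -1.8 z 2.2 mm r 2.8 angle rad -2.458
cornBL y -46.2 z 13.2 mm r 48.0 angle rad -1.849
botleft y -50.1 z -88.6 mm r 101.8 angle rad -0.515
TR y 48.8 z 10.9 mm r 50.0 angle rad 1.791
```

View pics/w7.png

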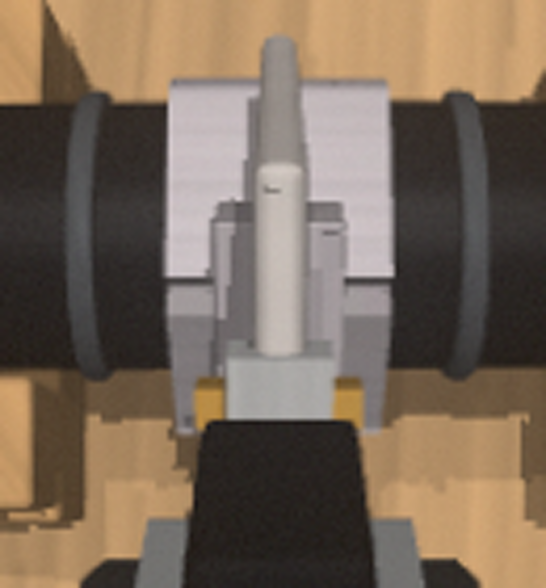

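```bash
python3 - <<'E'
from dial import *
c=manip.get_calibration("wrist");S,x,y,z=frame()
def rows(th):
    P=[]
    for xo in(.010,.014,-.010,-.014):
        for r in(.069,.079):
            for w in(-.00375,.00375):
                a=r*np.sin(th)+w*np.cos(th);b=.1366-r*np.cos(th)+w*np.sin(th)
                P.append(wproj(c,S+xo*x+a*y+b*z)[0])
    P=np.array(P);return P[:,1].min(),P[:,1].max(),P[:,0].min(),P[:,0].max()
print("obs min",130+378.5/4.2-.5,"max~",130+425.5/4.2-.5, "cols",215+195/4.2,215+362/4.2)
for t in np.arange(-.35,.0,.03):print(round(t,2),np.round(rows(t),1))
# check saddle ends at known y=+38 : arms end z
for yy in(.038,-.038):
    for zz in(.0146,.0346-.01): print("saddle",yy,zz,wproj(c,S+.022*x+yy*y+zz*z)[0])
print("plate ends",wproj(c,S+.052*y+.1486*z),"obs",(215+278/4.2,130+165/4.2))
E
```

```text
obs min 219.61904761904762 max~ 230.8095238095238 cols 261.42857142857144 301.1904761904762
-0.35 [237.3 248.4 262.9 300.3]
-0.32 [234.3 245.6 262.9 300.3]
-0.29 [231.3 242.9 262.9 300.3]
-0.26 [228.3 240.2 262.8 300.3]
-0.23 [225.3 237.4 262.8 300.4]
-0.2 [222.3 234.7 262.8 300.4]
-0.17 [219.3 232.  262.7 300.4]
-0.14 [216.4 229.3 262.7 300.5]
-0.11 [213.4 226.6 262.7 300.5]
-0.08 [210.5 223.9 262.6 300.6]
-0.05 [207.6 221.2 262.5 300.6]
-0.02 [204.6 218.5 262.5 300.7]
saddle 0.038 0.0146 [307.18470547 148.78753217]
saddle 0.038 0.024599999999999997 [308.11105913 150.76659598]
saddle -0.038 0.0146 [305.19507484 230.14223034]
saddle -0.038 0.024599999999999997 [305.94192842 234.61098639]
plate ends [[281.77028872 166.91703936]] obs (281.1904761904762, 169.28571428571428)
```

The wrist gives a marker angle of -0.17, the scene -0.165 to -0.195, so I need a right lean of about 10°. Bringing it back.

```bash
python3 -m creep '[[0,-1,0,0.0026,0,0,0],[0,-2,0,0.0052,0,0.0001,0],[0,-2,0,0.0052,0,0.0001,0],[0,-2,0,0.0052,0,0.0001,0],[0,-2,0,0.0052,0,0.0001,0],[0,-2,0,0.0052,0,0.0001,0],[0,-2,0,0.0052,0,0.0001,0],[0,-2,0,0.0052,0,0.0001,0],[0,-1,0,0.0026,0,0,0],[0,-0.9,0,0.0023,0,0,0],[0,0,0,0,0,0,0],[0,0,0,0,0,0,0],[0,0,0,0,0,0,0],[0,0,0,0,0,0,0],[0,0,0,0,0,0,0],[0,0,0,0,0,0,0],[0,0,0,0,0,0,0],[0,0,0,0,0,0,0],[0,0,0,0,0,0,0],[0,0,0,0,0,0,0]]'
python3 -m creep '[[0,0,0,0,0,0,0],[0,0,0,0,0,0,0],[0,0,0,0,0,0,0],[0,0,0,0,0,0,0],[0,0,0,0,0,0,0],[0,0,0,0,0,0,0],[0,0,0,0,0,0,0],[0,0,0,0,0,0,0],[0,0,0,0,0,0,0],[0,0,0,0,0,0,0],[0,0,0,0,0,0,0],[0,0,0,0,0,0,0],[0,0,0,0,0,0,0],[0,0,0,0,0,0,0],[0,0,0,0,0,0,0],[0,0,0,0,0,0,0],[0,0,0,0,0,0,0],[0,0,0,0,0,0,0],[0,0,0,0,0,0,0],[0,0,0,0,0,0,0]]'
python3 seat.py
python3 -c "
from ov import *
ov('s8',325,135,90,90,6.4)"
```

```text
time: 20.25
tool_pos: [0.5545, 0.1696, 0.2422]
tool_rot: [-0.062, 0.683, 0.725, 0.062]
contact_force: [0.5, -0.7, 8.1]
gripper_width: 0.196
time: 21.92
tool_pos: [0.5544, 0.1697, 0.2421]
tool_rot: [-0.062, 0.683, 0.725, 0.062]
contact_force: [0.5, -0.2, 7.6]
gripper_width: 0.209
saddle est rel seat x,y,z mm [ 1.2 -0.2 -0.1] lean left deg -10.09 pitch -0.32 yaw 3.36
F along up-tool 10.6 lat -0.3 ax 0.5 t 21.9167
```

View pics/s8.png

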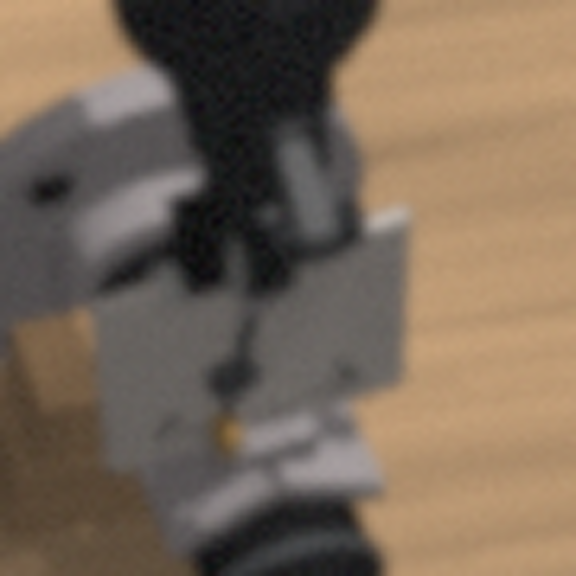

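View pics/s8o.png

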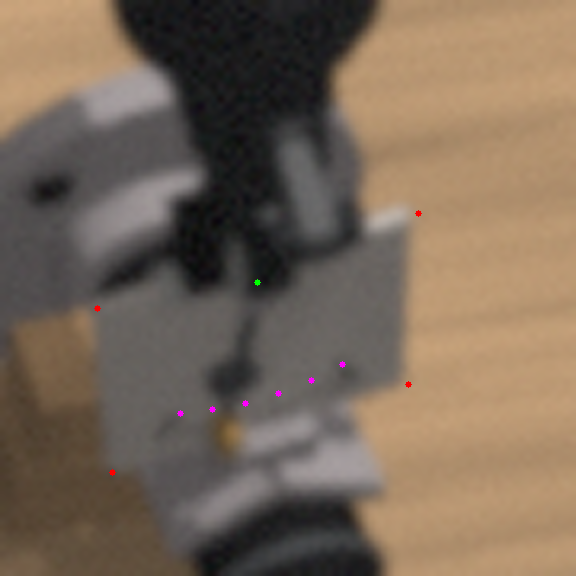

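The pointer tip at (225,415) ends right above the brass marker at (231,437). I'll get a sub-pixel centroid of the brass and compare it with the model.

```bash
python3 - <<'E'
from dial import *
from scipy.ndimage import label
c=manip.get_calibration("scene");S,x,y,z=frame()
ims=np.mean([manip.grab_frame("scene").astype(float) for _ in range(6)],0)
cv2.imwrite("pics/s9.png",cv2.resize(ims[170:215,335:395].astype(np.uint8),None,fx=12,fy=12,interpolation=cv2.INTER_CUBIC))
sub=ims[195:212,350:372];g=np.clip((sub[:,:,2]-sub[:,:,0])-25,0,None)
yy,xx=np.mgrid[195:212,350:372];print("gold centroid",(xx*g).sum()/g.sum(),(yy*g).sum()/g.sum(),g.max())
def tab(th):
    P=[]
    # visible: end face x=.015 and top side; average of hull centroid
    pts=[]
    for xo in(.003,.015):
        for r in(.069,.079):
            for w in(-.00375,.00375):
                a=r*np.sin(th)+w*np.cos(th);b=.1366-r*np.cos(th)+w*np.sin(th);pts.append(proj(c,S+xo*x+a*y+b*z)[0])
    h=cv2.convexHull(np.float32(pts));m=cv2.moments(h);return np.array([m['m10']/m['m00'],m['m01']/m['m00']])
for t in(-.25,-.2,-.15,-.1):print(t,tab(t))
t=-.176
for r in (.0,.03,.05,.066):print("pointer",r,proj(c,S+.005*x+r*np.sin(t)*y+(.1366-r*np.cos(t))*z)[0])
for n,a,b in(("TL",.052,.1486),("TR",-.052,.1486),("BL",.052,.0486),("BR",-.052,.0486)):print(n,proj(c,S+.003*x+a*y+b*z)[0])
E
```

```text
gold centroid 360.354761904762 202.33163265306123 41.83333333333333
-0.25 [357.80197218 202.1844662 ]
-0.2 [359.43754743 201.90237352]
-0.15 [361.08627839 201.57144811]
-0.1 [362.74475471 201.1924282 ]
pointer 0.0 [365.12658895 179.45674457]
pointer 0.03 [362.8088243  188.18678574]
pointer 0.05 [361.32563678 193.77332714]
pointer 0.066 [360.17292553 198.11510388]
TL [389.85095299 167.83389178]
TR [339.66928681 182.77339963]
BL [388.33191889 194.58758451]
BR [342.09699673 208.30984332]
```

View pics/s9.png

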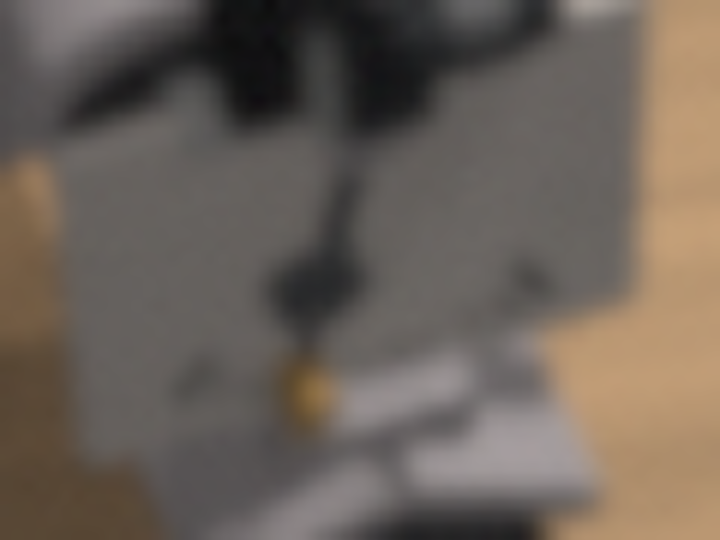

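The evidence puts the marker between -0.155 and -0.172 against a lean of 0.176 rad. I'll nudge 0.6° to the left, let it settle, and check again.

```bash
python3 -m creep '[[0,-0.3,0,0.0008,0,0,0],[0,-0.3,0,0.0008,0,0,0],[0,0,0,0,0,0,0],[0,0,0,0,0,0,0],[0,0,0,0,0,0,0],[0,0,0,0,0,0,0],[0,0,0,0,0,0,0],[0,0,0,0,0,0,0],[0,0,0,0,0,0,0],[0,0,0,0,0,0,0],[0,0,0,0,0,0,0],[0,0,0,0,0,0,0],[0,0,0,0,0,0,0],[0,0,0,0,0,0,0],[0,0,0,0,0,0,0],[0,0,0,0,0,0,0],[0,0,0,0,0,0,0],[0,0,0,0,0,0,0],[0,0,0,0,0,0,0],[0,0,0,0,0,0,0]]'
python3 -m creep '[[0,0,0,0,0,0,0],[0,0,0,0,0,0,0],[0,0,0,0,0,0,0],[0,0,0,0,0,0,0],[0,0,0,0,0,0,0],[0,0,0,0,0,0,0],[0,0,0,0,0,0,0],[0,0,0,0,0,0,0]]'
python3 seat.py
python3 - <<'E'
from h import *
L=[manip.grab_frame("scene").astype(float) for _ in range(6)];ims=np.mean(L,0)
print("motion",np.abs(np.mean(L[:3],0)-np.mean(L[3:],0))[170:215,335:395].max())
cv2.imwrite("pics/s10.png",cv2.resize(ims[170:215,335:395].astype(np.uint8),None,fx=12,fy=12,interpolation=cv2.INTER_CUBIC))
cv2.imwrite("pics/s10f.png",L[-1].astype(np.uint8))
E
```

```text
time: 23.93
tool_pos: [0.5544, 0.171, 0.2424]
tool_rot: [-0.058, 0.684, 0.725, 0.059]
contact_force: [0.4, -1.3, 8.5]
gripper_width: 0.201
time: 24.6
tool_pos: [0.5544, 0.171, 0.2423]
tool_rot: [-0.058, 0.684, 0.725, 0.058]
contact_force: [0.6, -1.2, 7.3]
gripper_width: 0.201
saddle est rel seat x,y,z mm [ 1.2 -0.5 -0.1] lean left deg -9.47 pitch -0.32 yaw 3.34
F along up-tool 10.4 lat -1.3 ax 0.5 t 24.6
motion 10.333333333333334
```

View pics/s10.png

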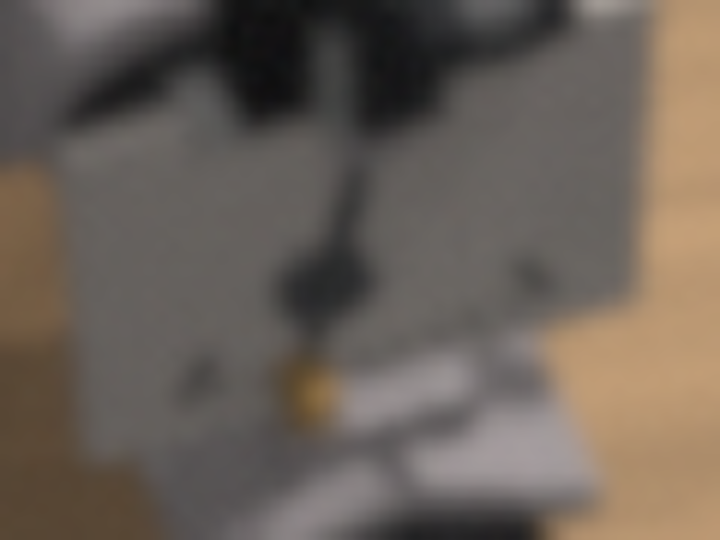

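View pics/s10f.png

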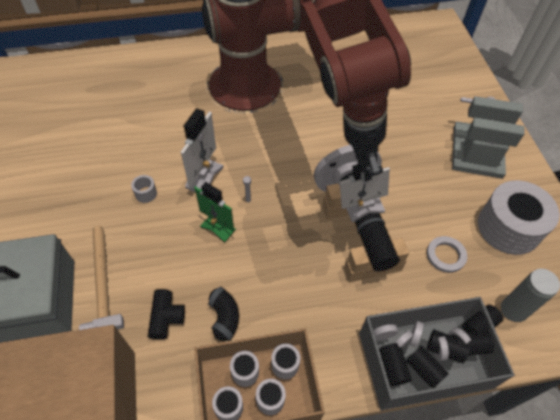

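The tip at (314,340) sits over the brass at (313,390). The bob is 12 px to the right of the brass, and the model predicts 13 px for a match. The gauge is still and the bystanders haven't moved. Handing in.

```bash
python3 -c "
from plant import manip
print(manip.state()['joint_vel'].round(3));print(manip.job_done())"
```

```text
[-0.001 -0.    -0.001 -0.002 -0.     0.001]
the job is handed in; nothing more can be done
None
```

I picked up the small white gauge by its handle and seated it on the pipe midway between the weld beads. I rocked it 27° to the robot's left and then 27° to its right, pausing at each. Then I brought it back to a 9.5° right lean and handed the job in at about 25 s, still holding it. No verdict was reported.

My last checks showed:
- **Seat:** the saddle was within about 1.5 mm of the measured seat, and its yaw within about 0.2° of the pipe.
- **Force:** it was pressing on the pipe with about 10 N, steady.
- **Arm:** the joint speeds were practically zero.
- **Pointer:** the tip was lined up with the brass marker in the picture.
- **Bystanders:** none looked moved in the last scene picture.

**Where the checks disagreed:** estimates of the marker's angle ranged from -0.15 to -0.20 rad, depending on the camera and the offset correction. I settled at a lean of 0.165 rad, which is inside the 0.05 rad tolerance across that range. The dial overlay was also about 1–2 pixels off at the plate corners.

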